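# Shade the light detector with a cap held just above its window

## Task

The upward-looking light detector needs a dark reading: pull the small drawer open by its bar handle, take out the black lens cap and carry it over the things standing on the desk to the detector. Finish while still holding the cap in the gripper, level and centred, hovering still about a centimetre above the detector's window. Never touch the detector, neither with the cap nor with the robot, and leave the bottle, post holder and eyepiece standing where they are.

Things in the scene. Friction and masses are not known exactly. Their poses are not given: they have to be found in the camera images.
- drawer_unit: Fixed low grey drawer unit on the desk, 150 mm deep (x), 180 wide (y), 70 high. Origin: centre of its underside; x points from the blue drawer front into the unit, z up. Its one drawer slides out along -x. The fixed shell, 70 mm high, begins 60 mm on the -x side of the origin.
- drawer_unit_drawer0_handle (a point): Middle of the drawer's round steel bar handle; moves with the drawer; axes as the drawer unit's. The bar is 11 mm thick, 101 mm long along the unit's y, its middle 39 mm above the desk and 35 mm in front of the blue front (29 mm clear gap), held by two thin stems 38 mm either side of the middle.
- drawer_unit_drawer0 (a joint): How far the drawer is out, m: 0 shut, 0.094 at its stop; about 1 N of friction, stays where left. The tray is 138 mm wide, 105 mm long inside, walls 6 mm thick with tops 48 mm above the desk; blue front to 57.5 mm; fixed cork sheet on its floor, top 26 mm above the desk. Shut, the tray's middle lies 1.5 mm on the -x side of the unit's origin.
- lens_cap: Black plastic dust cap, a disc 42 mm across and 8 mm thick, 10 to 16 g, lying flat on the cork in the drawer (hidden while shut), its centre about 31 mm behind the inside of the tray's front wall, within 16 mm of the drawer's middle line. Origin: centre of its underside; z up through the disc. It may slip a little if the drawer is jerked.
- detector: Fixed upward-looking light detector: dark steel foot 60 x 60 x 10 mm, 28 mm aluminium pillar, black round head 42 mm across from 95 to 125 mm above the desk with a red ring, green glass window 25 mm across in its flat top, and a brass socket sticking out 15 mm from the head along the detector's +x, 113 mm up. Origin: centre of the foot's underside, z up.
- window (a point): Centre of the top face of the detector's glass window, 126 mm above the desk, on the detector's axis (z up). The cap's underside must hover about 10 mm above this point.
- dropper_bottle: Bystander: small amber dropper bottle with red teat, standing loose, 37 mm wide, 106 mm high; origin at the centre of its underside.
- post_holder: Bystander: black post holder with a silver thumb screw, standing loose, foot 39 mm wide, 47 mm across with the screw, 75 mm high; origin near the centre of its underside.
- eyepiece: Bystander: black microscope eyepiece standing loose on its barrel, 34 mm wide, 58 mm high; origin at the centre of its underside.

How it is judged:
On the way, in this order (a step that is already met when the one before it is completed fails the run):
1. the drawer is pulled open at least 70 mm by its handle (value of joint drawer_unit_drawer0 above 0.07 m and contact force between the fingers and drawer_unit above 0.1 N), for 0.05 s.
2. the lens cap is lifted out of the drawer in the gripper (height (world z) of lens_cap above 0.07 m and contact force between the fingers and lens_cap above 0.5 N), for 0.1 s.
3. the cap hovers level and centred just above the window (z of lens_cap in the frame of window between 0.004 and 0.02 m and horizontal distance between lens_cap and window below 0.008 m and angle between lens_cap's own z axis and vertical below 0.12 rad), for 0.3 s.
At the end, for the whole second after the job is handed in: The gripper still holds the cap still (under 20 mm/s), its underside 4 to 20 mm above the window, its centre within 8 mm of the window's axis, tilted less than 0.12 rad, not touching the detector (all of step 3 and contact force between the fingers and lens_cap above 0.5 N and contact force between lens_cap and detector below 0.05 N and linear speed of lens_cap below 0.02 m/s); the arm keeps its last pose, push and grip.
It fails at once if the cap touches the detector (contact force between lens_cap and detector above 0.1 N).
It fails at once if the robot touches the detector (contact force between any of the fingers, the arm and detector above 0.3 N).
It fails at once if a bystander (bottle, post holder, eyepiece) is shifted by more than 15 mm or tipped (distance of any of dropper_bottle, post_holder, eyepiece from where it was at the start of the episode above 0.015 m or angle between any of dropper_bottle, post_holder, eyepiece's own z axis and vertical above 0.2 rad).
It also fails if it takes over 56 s, if anything falls off the work surface, if the arm or the gripper's body presses on something with over 40 N, if the wrist force passes 120 N, or if a joint passes its speed limit or range.

## Robot

A 7-joint arm with a two-finger parallel gripper is mounted at the origin on a cart in front of the work surface, level with it; the furniture and walls round the work are solid. World frame = base frame: x ahead of the robot, y to its left, z up, the work surface at z = 0. Lengths are in m, angles in rad, forces in N, time in s.
With the tool pointing down it reaches from about 0.35 to 0.9 m from the base axis. Payload 8.1 kg.
Tool frame: the origin (TCP) lies midway between the tips of the shut fingers; the grasp point (between the pads) lies 19 mm behind it; z points along the fingers, y is the line along which they close (so a half turn about z gives the same grasp; the last joint's range is limited). The gripper opens to 85 mm and grips with 20 to 120 N. Pads are 22 mm wide; open, the fingers measure 114 mm over their backs; the gripper's body (76 mm by 85 mm) begins 54 mm behind the grasp point. The pads swing forward as they close: fully open they stand 13 mm farther back than shut.
Start: joints at [1.073, 0.434, 0.025, 1.573, -0.012, 1.134, -0.075], TCP at [0.24, -0.577, 0.231] pointing down, gripper open.
Joint ranges: [-2.62, 2.62], [-0.44, 2.09], [-1.27, 1.32], [0.08, 2.57], [-1.32, 4.46], [0.12, 2], [-2.74, 2.74]. Speed limits (rad/s): [2.22, 2.22, 3.01, 3.01, 3.14, 3.14, 3.14].

## Interface

Orientations are given as a unit quaternion [x, y, z, w].
In Python, from rig import sensors, eyes, close_job gives the robot as it stands. The module is installed in compiled form; this text tells all that it offers.
- The arm moves only by the tool move_arm, never from a script. Its argument "plan" is text: rows parted by semicolons, each of 4 numbers parted by spaces: the shift along the tool's x, y, z each as a share of 0.025 m, from -1 to 1, then the turn about the tool's z as a share of 10 degrees, from -1 to 1. In form: tx ty tz twist; .... A call has 1 to 20 rows; each row shifts and turns the commanded pose from where the row before left it, along the tool's axes as they then stand; what a row does not reach is not made up. A row lasts 1/8 s, in which the tool goes at most 62.5 mm and 10.7 degrees, less where a joint would pass 70% of its speed; a pose out of reach is approached as far as the arm can. A call with a number of a shift or a turn outside -1 to 1 is refused whole. A call with a gripper value outside its range is refused whole. "jaw" is the closure, from -1 (fully open) to 1 (shut), set as the call begins (left out, the last holds). The fingers move at their own pace and stop on an object; "grip_force" is the grip in N (left out, the last holds). Time passes only in rows, so rows that do not move let the fingers close. It gives the time, the measured TCP pose, the force, the opening and the grip force at its end, in the units of the state.
- sensors.get_state(): the state, without advancing time (a new reading comes with each control period).
- eyes.read_camera(name): name is "scene" or "top"; returns (picture, depth): 480x640x3 uint8, red, green, blue; 480x640 float32, m along the optical axis (not along the pixel's ray), 0 where there is no reading.
- eyes.camera_info(name): a dict with "mtx" (3x3 intrinsics, pixels), "T" (4x4, takes a point from camera to world coordinates). Camera axes: x right, y up, looking along -z (the intrinsics and any distortion apply to the point x, -y, -z); pixel columns grow to the right and rows downward; lengths in m; the calibration is good to about 2 mm. A picture is of the moment at which its call begins. camera_info takes no time and is no camera call.
- close_job(): hands the job in; it is judged then, once.
The state is a dict: "time": time; "q": joint angles; "joint_velocities": joint speeds; "tau": joint torques, N m; "tcp_pos": TCP position; "tool_rot": TCP orientation; "ft_force": force on the tool from outside, world axes, zero at the start; "torque": the same for the moment, N m; "width": opening from 0.0 (shut) to 1.0 (fully open); "finger_force": force on a finger pad.
Only numpy, scipy, OpenCV 4.12 (cv2) and the standard library are available. Lean on these libraries where they do the work, as an engineer would, in place of code of your own. Each camera call takes 0.05 s, during which the arm holds its last target. There are 200 camera calls.

## Working session

There is one attempt and no reset: what is moved stays moved. The work goes in short steps, Python scripts to look and compute and a tool call to move; the robot and the scene stay as the last step left them, time stands still between calls to the robot, and variables do not carry over. Pictures are saved under pics/ and viewed, at most 10 in all, crops included, and the job is handed in when it is done.

Besides the shell and the picture viewer there is one more tool, called after "Call:" by a JSON object that holds its "method" and its "body". move_arm: Moves the arm, as the interface text tells. Its arguments: {"type":"object","properties":{"plan":{"type":"string"},"jaw":{"type":"number"},"grip_force":{"type":"number"}},"required":["plan"]}

```bash
mkdir -p pics; cat > h.py <<'E'
from rig import sensors, eyes, close_job
import numpy as np, cv2
def look(n,tag):
    p,d=eyes.read_camera(n); cv2.imwrite(f'pics/{tag}.png',p[:,:,::-1]); np.save(f'pics/{tag}.npy',d)
    return p,d
def cloud(n,d):
    i=eyes.camera_info(n);K=np.array(i['mtx']);T=np.array(i['T'])
    v,u=np.mgrid[:480,:640]
    x=(u-K[0,2])/K[0,0]*d;y=(v-K[1,2])/K[1,1]*d
    return np.stack([x,-y,-d],-1)@T[:3,:3].T+T[:3,3]
E
python3 - <<'E'
from h import *
for n in ('scene','top'):
    p,d=look(n,n+'0'); i=eyes.camera_info(n); print(n,np.round(i['mtx'],1).tolist(),np.round(i['T'],3).tolist(),i.keys())
print(sensors.get_state())
E
```

```text
scene [[505.0, 0.0, 308.4], [0.0, 505.0, 231.1], [0.0, 0.0, 1.0]] [[-0.891, 0.281, -0.357, 0.245], [-0.454, -0.524, 0.721, 0.547], [0.015, 0.804, 0.594, 0.633], [0.0, 0.0, 0.0, 1.0]] dict_keys(['mtx', 'T'])
top [[435.5, 0.0, 319.7], [0.0, 435.5, 238.0], [0.0, 0.0, 1.0]] [[0.075, 0.974, -0.212, 0.377], [-0.997, 0.073, -0.017, -0.068], [-0.001, 0.212, 0.977, 1.003], [0.0, 0.0, 0.0, 1.0]] dict_keys(['mtx', 'T'])
{'time': 0.1, 'q': array([ 1.07339246,  0.43516233,  0.02497079,  1.57397537, -0.01161352,
        1.13401192, -0.07504109]), 'joint_velocities': array([-0.00156177, -0.00152817, -0.00159112, -0.00329179,  0.00022524,
        0.00044376, -0.00026528]), 'tau': array([ 2.72952639e-03, -6.71755886e+01,  1.02792397e+00, -3.16905355e+01,
        1.58120622e-02,  7.30136759e-03,  6.22653579e-05]), 'tcp_pos': array([ 0.24017993, -0.57652925,  0.23061069]), 'tool_rot': array([ 9.80580491e-01,  1.96115788e-01, -1.94529165e-04, -6.78602751e-04]), 'ft_force': array([0.74227197, 0.63346939, 0.36916335]), 'torque': array([0.01427918, 0.01423718, 0.01491366]), 'finger_force': 0.0, 'width': 0.9994548284981701}
```

View pics/top0.png

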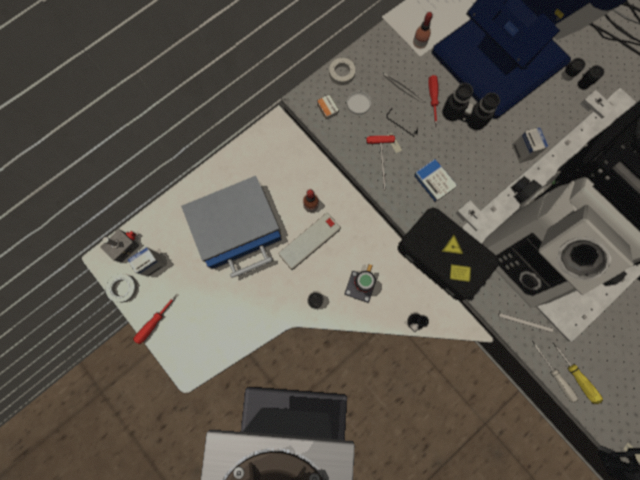

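View pics/scene0.png

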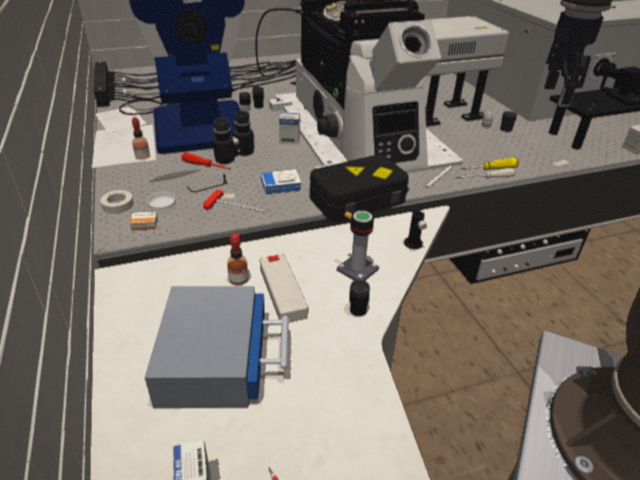

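The top view shows the unit (grey top ~(232,218)), its handle at ~(250,262), the detector window at ~(366,281), the bottle at (311,200), the eyepiece at (316,299) and the post holder at (417,321). The scene view agrees, with the window at ~(362,217) and the handle at ~(285,343).

```bash
cat >> h.py <<'E'
def ray(n,uv,z):
    i=eyes.camera_info(n);K=np.array(i['mtx']);T=np.array(i['T'])
    uv=np.atleast_2d(np.array(uv,float))
    r=np.c_[(uv[:,0]-K[0,2])/K[0,0],-(uv[:,1]-K[1,2])/K[1,1],-np.ones(len(uv))]@T[:3,:3].T
    return T[:3,3]+r*((z-T[2,3])/r[:,2])[:,None]
E
python3 - <<'E'
from h import *
for n in ('top','scene'):
    p=cv2.imread(f'pics/{n}0.png'); d=np.load(f'pics/{n}0.npy'); P=cloud(n,d)
    hsv=cv2.cvtColor(p,cv2.COLOR_BGR2HSV)
    z=P[...,2]
    # unit top
    x0,x1,y0,y1=((150,300,160,280) if n=='top' else (130,270,270,420))
    reg=np.zeros(z.shape,bool);reg[y0:y1,x0:x1]=1
    m=reg&(abs(z-.07)<.006)
    c=max(cv2.findContours(m.astype(np.uint8),0,2)[0],key=cv2.contourArea)
    w=ray(n,c[:,0,:],.07)
    r=cv2.minAreaRect((w[:,:2]*1000).astype(np.float32)); print(n,'top',r, np.median(z[m]))
    # blue
    m=reg&(hsv[...,0]>95)&(hsv[...,0]<125)&(hsv[...,1]>130)
    q=P[m];print('blue',len(q),np.median(q,0))
    # handle
    x0,x1,y0,y1=((215,285,240,285) if n=='top' else (262,300,310,385))
    reg[:]=0;reg[y0:y1,x0:x1]=1
    m=reg&(z>.03)&(z<.055)&(hsv[...,1]<90)
    q=P[m];print('handle',len(q),q.mean(0),q.min(0),q.max(0), cv2.minAreaRect((q[:,:2]*1000).astype(np.float32)))
    # green window
    x0,x1,y0,y1=((345,385,265,300) if n=='top' else (345,380,205,235))
    reg[:]=0;reg[y0:y1,x0:x1]=1
    m=reg&(hsv[...,0]>50)&(hsv[...,0]<90)&(hsv[...,1]>70)
    v,u=np.nonzero(m);print('win',len(u),u.mean(),v.mean(),ray(n,[u.mean(),v.mean()],.126),np.median(P[m],0))
    # bystanders: clusters by height
    for nm,b in (('bottle',(298,325,185,215)),('eye',(304,330,288,312)),('post',(403,432,308,335)),('det',(340,385,260,305))) if n=='top' else (('bottle',(222,252,230,288)),('eye',(344,374,275,318)),('post',(400,430,205,252))):
        reg[:]=0;reg[b[2]:b[3],b[0]:b[1]]=1
        m=reg&(z>.02);q=P[m];print(nm,len(q),(q.min(0)+q.max(0))/2,q.max(0)-q.min(0),q[:,2].max())
E
```

```text
top top ((610.1268310546875, 151.7105712890625), (137.35874938964844, 179.954345703125), 27.93181610107422) 0.07008904928000687
blue 601 [0.54374475 0.11585293 0.05684321]
handle 388 [0.51828529 0.09191099 0.04109254] [0.48208636 0.02509536 0.03000635] [0.57282093 0.17872271 0.05336286] ((522.1180419921875, 99.39666748046875), (49.52790451049805, 160.19793701171875), 24.343374252319336)
win 74 365.31081081081084 280.0 [[ 0.48731713 -0.15126588  0.126     ]] [ 0.4873622  -0.15072103  0.12583425]
bottle 263 [ 0.53110093 -0.03709789  0.51170924] [0.30823347 0.06165734 0.98217663] 1.0027975524753403
eye 216 [ 0.41941956 -0.051012    0.51348948] [0.08487074 0.03382912 0.97861614] 1.0027975524753403
post 214 [ 0.40312455 -0.17990837  0.51253135] [0.05228071 0.22396362 0.9805324 ] 1.0027975524753403
det 413 [ 0.44852898 -0.11953036  0.51157863] [0.14308958 0.1032076  0.98243784] 1.0027975524753403
scene top ((608.2532958984375, 153.78173828125), (135.83645629882812, 185.73480224609375), 27.943769454956055) 0.0701155168564016
blue 1054 [0.52920713 0.14186258 0.05732005]
handle 641 [0.51291189 0.0983064  0.04173036] [0.47947857 0.02073573 0.03010012] [0.56446894 0.14842503 0.05082809] ((525.2514038085938, 89.82817840576172), (53.76732635498047, 127.45094299316406), 20.265653610229492)
win 68 362.4852941176471 215.89705882352942 [[ 0.48575788 -0.15295904  0.126     ]] [ 0.48615503 -0.15302706  0.12662964]
bottle 854 [0.50396604 0.20200861 0.32637537] [0.51734309 0.68953695 0.61261686] 0.6326838038226036
eye 541 [0.35308917 0.23861208 0.32635423] [0.21558935 0.61633001 0.61265915] 0.6326838038226036
post 398 [0.36171151 0.08231142 0.32641276] [0.23283404 0.92893133 0.61254209] 0.6326838038226036
```

```bash
cat >> h.py <<'E'
from scipy.spatial.transform import Rotation as Rn
A=np.deg2rad(27.94); UX=np.array([np.cos(A),np.sin(A),0]); UY=np.array([-np.sin(A),np.cos(A),0])
O=np.array([.6092,.1527,0])-.0075*UX
def U(x,y,z): return O+x*UX+y*UY+[0,0,z]
def off(target,s=None):
    "rows (units of 25 mm) along tool axes to target; and tool x yaw"
    s=s or sensors.get_state(); R=Rn.from_quat(s['tool_rot'])
    return np.round(R.inv().apply(np.array(target)-s['tcp_pos'])/.025,2)
def yaws(s=None):
    s=s or sensors.get_state(); M=Rn.from_quat(s['tool_rot']).as_matrix()
    return np.rad2deg(np.arctan2(M[1,0],M[0,0]))
E
python3 - <<'E'
from h import *
print('O',O,'handle',U(-.110,0,.039))
for n in ('top','scene'):
    p=cv2.imread(f'pics/{n}0.png'); P=cloud(n,np.load(f'pics/{n}0.npy')); P=P[P[...,2]<.2]
    l=np.c_[(P-O)@UX,(P-O)@UY,P[:,2]]
    m=(l[:,0]<-.10)&(l[:,0]>-.13)&(abs(l[:,1])<.07)&(l[:,2]>.035)&(l[:,2]<.055)
    q=l[m];print(n,'bar',len(q),np.percentile(q,[2,50,98],axis=0).round(4).tolist())
    for nm,c in dict(bottle=(.66,-.03),eye=(.44,-.04),post=(.41,-.27),det=(.487,-.152)).items():
        m=(np.hypot(P[:,0]-c[0],P[:,1]-c[1])<.055)&(P[:,2]>.025)
        q=P[m]; 
        if len(q): print(nm,len(q),np.percentile(q,[2,50,98],axis=0).round(3).tolist())
print(off(U(-.11,0,.2)),yaws())
E
```

```text
O [0.60257421 0.1491859  0.        ] handle [0.50539595 0.09764576 0.039     ]
top bar 228 [[-0.1139, -0.0479, 0.0389], [-0.1094, -0.0009, 0.0432], [-0.1015, 0.0456, 0.0474]]
bottle 470 [[0.607, -0.072, 0.028], [0.655, -0.034, 0.036], [0.679, -0.009, 0.105]]
eye 214 [[0.429, -0.067, 0.037], [0.444, -0.051, 0.054], [0.46, -0.036, 0.061]]
post 207 [[0.397, -0.291, 0.029], [0.414, -0.273, 0.07], [0.427, -0.258, 0.078]]
det 398 [[0.467, -0.169, 0.096], [0.486, -0.151, 0.125], [0.518, -0.131, 0.129]]
scene bar 405 [[-0.1152, -0.0459, 0.0385], [-0.1095, 0.0061, 0.0434], [-0.1012, 0.048, 0.0462]]
bottle 849 [[0.609, -0.067, 0.026], [0.662, -0.019, 0.044], [0.681, -0.005, 0.104]]
eye 513 [[0.427, -0.067, 0.028], [0.442, -0.043, 0.052], [0.459, -0.034, 0.06]]
post 362 [[0.396, -0.289, 0.026], [0.413, -0.271, 0.062], [0.427, -0.257, 0.077]]
det 999 [[0.465, -0.166, 0.029], [0.482, -0.14, 0.105], [0.513, -0.13, 0.127]]
[ 20.16 -20.81   1.25] 22.619834723681418
```

Call:
{"method": "move_arm", "body": {"plan": "0 0 0 -1;0 0 0 -1;0 0 0 -1;0 0 0 -1;0 0 0 -1;0 0 0 -1;0 0 0 -1;0 0 0 -1;0 0 0 -1;0 0 0 -0.53", "jaw": 0.28}}

```text
time: 1.35
tcp_pos: [0.2401, -0.5767, 0.2308]
tool_rot: [0.514, 0.858, 0.0, -0.0]
ft_force: [-0.3, -0.3, -1.0]
width: 0.358
finger_force: 0.0
```

```bash
python3 - <<'E'
from h import *
s=sensors.get_state();print(off(U(-.11,0,.2)),yaws(),s['q'],s['width'],s['tcp_pos'])
E
```

```text
[18.78 22.08  1.25] 118.15002043010718 [ 1.32519821  0.46322732 -0.34607847  1.54996471  0.16602518  1.15840257
  1.43725878] 0.35759443275455205 [ 0.24008837 -0.57673379  0.23082824]
```

Call:
{"method": "move_arm", "body": {"plan": "0.8 0.94 0 0;0.8 0.94 0 0;0.8 0.94 0 0;0.8 0.94 0 0;0.8 0.94 0 0;0.8 0.94 0 0;0.8 0.94 0 0;0.8 0.94 0 0;0.8 0.94 0 0;0.8 0.94 0 0;0.8 0.94 0 0;0.8 0.94 0 0;0.8 0.94 0 0;0.8 0.94 0 0;0.8 0.94 0 0;0.8 0.94 0 0;0.8 0.94 0 0;0.8 0.94 0 0;0.8 0.94 0 0;0.8 0.94 0 0"}}

```text
time: 3.85
tcp_pos: [0.4685, -0.0026, 0.2311]
tool_rot: [0.516, 0.857, -0.0, -0.0]
ft_force: [0.7, -0.4, -0.0]
width: 0.36
finger_force: 0.0
```

Call:
{"method": "move_arm", "body": {"plan": "0.7 0.82 0 0;0.7 0.82 0.4 0;0.7 0.82 0.4 0;0.6 0.82 0.4 0;0 0 0 0;0 0 0 0"}}

```text
time: 4.6
tcp_pos: [0.5089, 0.0939, 0.2011]
tool_rot: [0.516, 0.857, -0.0, -0.0]
ft_force: [0.1, -0.6, -0.1]
width: 0.361
finger_force: 0.0
```

```bash
python3 - <<'E'
from h import *
s=sensors.get_state();print(off(U(-.11,0,.02)),yaws(),s['q'],s['width'],s['tcp_pos'],s['time'])
for n in('top','scene'): look(n,n+'1')
a=cv2.imread('pics/top1.png')[180:340,170:400];b=cv2.imread('pics/scene1.png')[180:440,130:400]
cv2.imwrite('pics/c1.png',np.hstack([cv2.resize(a,(400,278)),cv2.resize(b,(289,278))]))
E
```

```text
[ 0.2  -0.05  7.25] 117.90440315703952 [ 0.24690691  0.37931826 -0.69613495  1.82961096  0.28028207  1.0337479
 -0.07263286] 0.3606455893077005 [0.50893871 0.09392613 0.20114459] 4.6
```

View pics/c1.png

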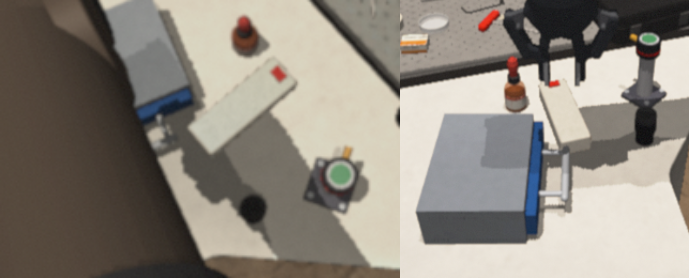

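The gripper is above the handle in both views, with its fingers across the bar. Next I lower it over the bar.

Call:
{"method": "move_arm", "body": {"plan": "0.2 0 0.95 0;0 0 1 0;0 0 1 0;0 0 1 0;0 0 1 0;0 0 0.8 0;0 0 0.5 0;0 0 0.5 0;0 0 0.5 0;0 0 0 0"}}

```text
time: 5.95
tcp_pos: [0.5064, 0.0988, 0.0193]
tool_rot: [0.516, 0.857, -0.001, -0.0]
ft_force: [0.3, 0.4, -0.0]
width: 0.362
finger_force: 0.0
```

Call:
{"method": "move_arm", "body": {"plan": "0 0 0 0;0 0 0 0;0 0 0 0;0 0 0 0", "jaw": 1, "grip_force": 20}}

```text
time: 6.45
tcp_pos: [0.5054, 0.0982, 0.0202]
tool_rot: [0.516, 0.857, -0.001, -0.001]
ft_force: [-6.1, -1.8, 4.2]
width: 0.122
finger_force: 20.3
```

Call:
{"method": "move_arm", "body": {"plan": "0 -0.1 0 0;0 -0.2 0 0;0 -0.3 0 0;0 -0.35 0 0;0 -0.35 0 0;0 -0.35 0 0;0 -0.35 0 0;0 -0.35 0 0;0 -0.35 0 0;0 -0.3 0 0;0 -0.25 0 0;0 -0.2 0 0;0 -0.1 0 0;0 0 0 0;0 0 0 0"}}

```text
time: 8.32
tcp_pos: [0.428, 0.0572, 0.0201]
tool_rot: [0.516, 0.857, -0.0, -0.0]
ft_force: [-0.3, 1.3, 8.0]
width: 0.122
finger_force: 20.7
```

Call:
{"method": "move_arm", "body": {"plan": "0 0 0 0;0 0 0 0;0 0 0 0;0 0 0 0", "jaw": 0.28}}

```text
time: 8.82
tcp_pos: [0.4284, 0.0574, 0.02]
tool_rot: [0.516, 0.857, -0.0, -0.0]
ft_force: [-0.2, 0.7, 0.4]
width: 0.359
finger_force: 0.0
```

Call:
{"method": "move_arm", "body": {"plan": "0 0 -0.5 0;0 0 -1 0;0 0 -1 0;0 0 -1 0;0 0 -1 0;0 0 -1 0.5;0 0 -1 1;0 0 -0.7 1;0 0 0 1;0 0 0 1;0 0 0 1;0 0 0 1;0 0 0 1;0 0 0 1;0 0 0 1;0 0 0 0.5;0 0 0 0", "jaw": -0.55}}

```text
time: 10.95
tcp_pos: [0.4283, 0.0577, 0.2007]
tool_rot: [0.988, 0.156, 0.0, -0.0]
ft_force: [-0.9, -0.6, 0.6]
width: 0.774
finger_force: 0.0
```

```bash
python3 - <<'E'
from h import *
s=sensors.get_state();print(off(U(-.111,0,.15)),yaws(),s['q'],s['width'],s['tcp_pos'],s['time'])
for n in('top','scene'): look(n,n+'2')
a=cv2.imread('pics/top2.png')[180:340,170:400];b=cv2.imread('pics/scene2.png')[180:440,130:400]
cv2.imwrite('pics/c2.png',np.hstack([cv2.resize(a,(400,278)),cv2.resize(b,(400,385))[:278]*0+cv2.resize(b,(400,278))]))
E
```

```text
[ 3.39 -0.56  2.03] 17.98533059594795 [ 0.13962117  0.19206495 -0.4542169   2.02912589  0.10357175  0.94157297
 -1.62527182] 0.7735136054445042 [0.42827224 0.05774702 0.20068656] 10.95
```

View pics/c2.png

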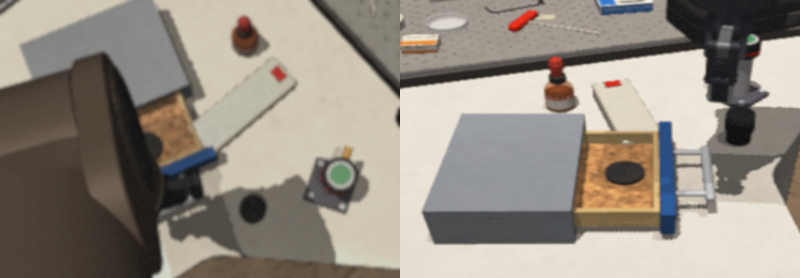

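The drawer is open and the black cap is fully visible in the scene view at crop (625,173). Next I locate the cap.

```bash
python3 - <<'E'
from h import *
p=cv2.imread('pics/scene2.png'); g=p.max(2); P=cloud('scene',np.load('pics/scene2.npy'))
m=np.zeros_like(g); x0,y0=130+int(590*.675-270),180+int(150*.935)
x0=130+int((590-400)*.675);x1=130+int((658-400)*.675);y1=180+int(200*.935)
m[y0:y1,x0:x1]=(g[y0:y1,x0:x1]<60)
c=max(cv2.findContours(m,0,2)[0],key=cv2.contourArea)
w=ray('scene',c[:,0,:],.034); r=cv2.minAreaRect((w[:,:2]*1000).astype(np.float32));print(r)
cc,rad=cv2.minEnclosingCircle((w[:,:2]*1000).astype(np.float32));print(cc,rad)
M=cv2.moments(c);ctr=ray('scene',[M['m10']/M['m00'],M['m01']/M['m00']],.033)[0];print(ctr,(ctr-O)@UX,(ctr-O)@UY)
q=P[m>0];print(np.median(q,0))
print(off([*ctr[:2],.1]))
s=sensors.get_state();t=ctr-s['tcp_pos'];print('yaw-corrected',t@UX/.025,-(t@UY)/.025)
E
```

```text
((511.8395080566406, 95.651123046875), (36.799922943115234, 39.86051940917969), 27.7877197265625)
(511.82220458984375, 95.24308776855469) 20.361961364746094
[0.5120347  0.09444646 0.033     ] -0.10563409361013147 -0.005936952825009711
[0.51216278 0.09522713 0.03371639]
[ 3.64 -0.36  4.02]
yaw-corrected 3.6457919328918775 0.2659627331710611
```

Call:
{"method": "move_arm", "body": {"plan": "0 0 0 -1;0.6 0.05 0 0;0.8 0.05 0 0;0.8 0.05 0.3 0;0.8 0.05 0.5 0;0.6 0.05 0.8 0;0 0 1 0;0 0 1 0;0 0 0.8 0;0 0 0 0;0 0 0 0"}}

```text
time: 12.42
tcp_pos: [0.5118, 0.0945, 0.0906]
tool_rot: [0.971, 0.241, 0.0, -0.0]
ft_force: [-0.1, 0.1, 0.0]
width: 0.775
finger_force: 0.0
```

```bash
python3 - <<'E'
from h import *
s=sensors.get_state();print(off([.5119,.095,.0255]),yaws(),s['tcp_pos'],s['time'])
for n in('top','scene'): look(n,n+'3')
b=cv2.imread('pics/scene3.png')[240:420,130:400]
cv2.imwrite('pics/c3.png',cv2.resize(b,None,fx=2.5,fy=2.5))
E
```

```text
[ 0.01 -0.01  2.61] 27.838623247327767 [0.51176555 0.09453224 0.09062493] 12.425
```

View pics/c3.png

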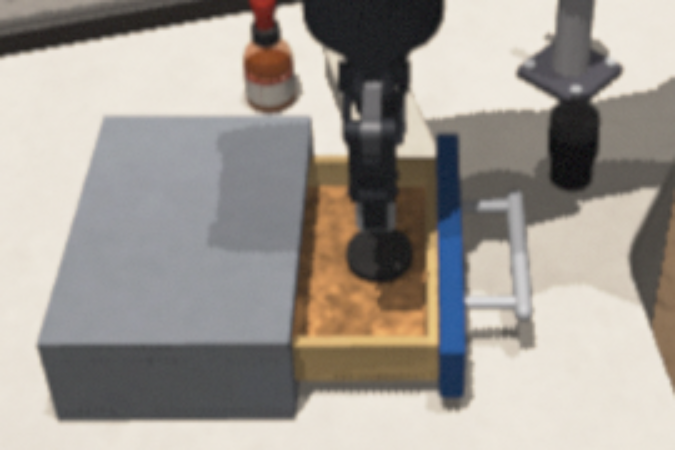

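The gripper lines up with the cap (crop 378,255), both centred between the shell and the drawer front. I'll descend in two stages.

Call:
{"method": "move_arm", "body": {"plan": "0 0 0.7 0;0 0 0.7 0;0 0 0.5 0;0 0 0.3 0;0 0 0.2 0;0 0 0.2 0;0 0 0 0;0 0 0 0"}}

```text
time: 13.52
tcp_pos: [0.5111, 0.0941, 0.0253]
tool_rot: [0.97, 0.241, 0.0, 0.0]
ft_force: [-0.3, 0.3, -0.4]
width: 0.776
finger_force: 0.0
```

Call:
{"method": "move_arm", "body": {"plan": "0 0 0 0;0 0 0 0;0 0 0 0;0 0 0 0;0 0 0 0;0 0 0 0", "jaw": 1, "grip_force": 25}}

```text
time: 14.28
tcp_pos: [0.5113, 0.0942, 0.0255]
tool_rot: [0.97, 0.241, 0.0, 0.0]
ft_force: [-1.0, -0.4, 7.0]
width: 0.456
finger_force: 25.1
```

Call:
{"method": "move_arm", "body": {"plan": "0 0 -0.2 0;0 0 -0.5 0;0 0 -0.8 0;0 0 -1 0;0 0 -1 0;0 0 -1 0;0 0 -1 0;0 0 -1 0;0 0 -1 0;0 0 -0.6 0;0 0 -0.2 0;0 0 0 0"}}

```text
time: 15.78
tcp_pos: [0.5108, 0.094, 0.2323]
tool_rot: [0.97, 0.241, -0.0, 0.0]
ft_force: [0.6, -0.4, 0.8]
width: 0.455
finger_force: 25.2
```

```bash
python3 - <<'E'
from h import *
s=sensors.get_state();print(yaws(),s['tcp_pos'],s['time'],s['width'],s['finger_force'])
for n in('top','scene'): look(n,n+'4')
a=cv2.imread('pics/top4.png')[180:340,170:400];b=cv2.imread('pics/scene4.png')[150:400,130:400]
cv2.imwrite('pics/c4.png',np.hstack([cv2.resize(a,(320,400)),cv2.resize(b,(432,400))]))
E
```

```text
27.913311518739185 [0.5107681  0.09398442 0.23231332] 15.775 0.4551753302714241 25.153315699280938
```

View pics/c4.png

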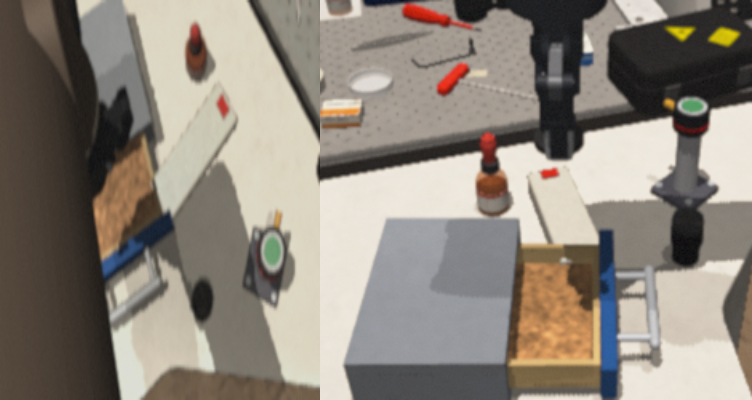

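The cap is in the gripper and the drawer is empty. Next I carry it over to the detector.

Call:
{"method": "move_arm", "body": {"plan": "-0.2 0.3 0 0;-0.4 0.6 0 0;-0.5 0.75 0 0;-0.5 0.75 0 0;-0.5 0.75 0 0;-0.5 0.75 0 0;-0.5 0.75 0 0;-0.5 0.75 0 0;-0.5 0.75 0 0;-0.5 0.75 0.2 0;-0.4 0.6 0.4 0;-0.3 0.45 0.4 0;-0.17 0.29 0.3 0;0 0 0 0;0 0 0 0;0 0 0 0"}}

```text
time: 17.88
tcp_pos: [0.487, -0.1513, 0.2005]
tool_rot: [0.97, 0.242, 0.0, 0.0]
ft_force: [-0.6, -1.0, -0.4]
width: 0.453
finger_force: 25.2
```

```bash
python3 - <<'E'
from h import *
s=sensors.get_state();print(off([.4865,-.152,.138]),s['tcp_pos'],s['time'],s['width'],s['finger_force'])
p,d=look('scene','scene5');look('top','top5')
P=cloud('scene',d)
m=(np.hypot(P[...,0]-.4865,P[...,1]+.152)<.04)&(P[...,2]>.13)&(P[...,2]<.26)
for z in np.arange(.18,.25,.005):
    q=P[m&(abs(P[...,2]-z)<.0025)]
    if len(q): print(round(z,3),len(q),q[:,:2].min(0).round(3),q[:,:2].max(0).round(3))
b=p[120:260,270:450,::-1]
cv2.imwrite('pics/c5.png',cv2.resize(b,None,fx=4,fy=4))
E
```

```text
[-0.03  0.01  2.5 ] [ 0.4869587  -0.15131579  0.20045717] 17.875 0.452716315885664 25.155085328151472
0.2 7 [ 0.468 -0.147] [ 0.502 -0.129]
0.205 51 [ 0.466 -0.165] [ 0.506 -0.122]
0.21 115 [ 0.466 -0.166] [ 0.507 -0.12 ]
0.215 52 [ 0.465 -0.167] [ 0.506 -0.119]
0.22 43 [ 0.465 -0.167] [ 0.508 -0.118]
0.225 48 [ 0.466 -0.17 ] [ 0.509 -0.117]
0.23 53 [ 0.465 -0.165] [ 0.506 -0.119]
0.235 44 [ 0.465 -0.167] [ 0.505 -0.118]
0.24 16 [ 0.466 -0.168] [ 0.507 -0.118]
0.245 5 [ 0.508 -0.176] [ 0.513 -0.167]
0.25 11 [ 0.483 -0.173] [ 0.51  -0.116]
```

View pics/c5.png

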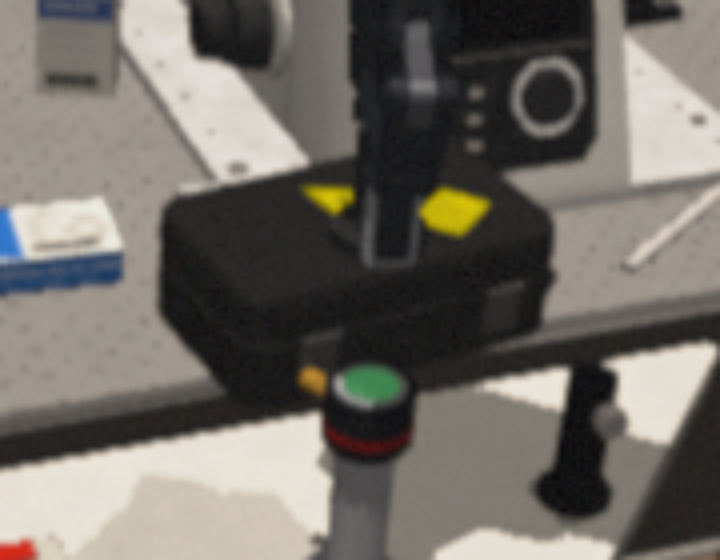

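The cap is in the fingers at crop ~(390,240), directly above the window (370,383), and its x span of 0.466–0.506 is centred on 0.486. I'll lower it now.

Call:
{"method": "move_arm", "body": {"plan": "0 0 0.2 0;0 0 0.4 0;0 0 0.4 0;0 0 0.4 0;0 0 0.3 0;0 0 0.2 0;0 0 0.2 0;0 0 0.2 0;0 0 0.1 0;0 0 0.05 0;0 0 0 0;0 0 0 0;0 0 0 0;0 0 0 0;0 0 0 0"}}

```text
time: 19.85
tcp_pos: [0.4866, -0.152, 0.1388]
tool_rot: [0.97, 0.241, 0.0, 0.0]
ft_force: [-0.5, -0.2, -0.3]
width: 0.457
finger_force: 25.2
```

```bash
python3 - <<'E'
from h import *
s=sensors.get_state();print(s['tcp_pos'],s['time'],s['finger_force'])
p,d=look('scene','scene6')
P=cloud('scene',d); g=p.max(2)
v,u=np.mgrid[:480,:640]
m=(np.hypot(P[...,0]-.4865,P[...,1]+.152)<.026)&(P[...,2]>.1)&(P[...,2]<.16)
for z in np.arange(.1,.16,.003):
    q=P[m&(abs(P[...,2]-z)<.0015)]
    if len(q): print(round(z,3),len(q),q[:,:2].min(0).round(4),q[:,:2].max(0).round(4))
cv2.imwrite('pics/c6.png',cv2.resize(p[170:270,310:430,::-1],None,fx=6,fy=6))
E
```

```text
[ 0.48656984 -0.15197059  0.13882485] 19.85 25.156221217039274
0.1 15 [ 0.465  -0.1521] [ 0.4962 -0.1307]
0.103 28 [ 0.4652 -0.152 ] [ 0.5027 -0.1294]
0.106 26 [ 0.4642 -0.1532] [ 0.5027 -0.1295]
0.109 43 [ 0.4646 -0.1547] [ 0.5064 -0.1297]
0.112 35 [ 0.4649 -0.1542] [ 0.5108 -0.1304]
0.115 32 [ 0.4647 -0.1544] [ 0.5115 -0.1289]
0.118 37 [ 0.4652 -0.1598] [ 0.5115 -0.1301]
0.121 35 [ 0.4648 -0.1526] [ 0.5025 -0.1301]
0.124 79 [ 0.4645 -0.1651] [ 0.5054 -0.1289]
0.127 87 [ 0.4647 -0.1665] [ 0.5038 -0.1296]
0.139 7 [ 0.4683 -0.1458] [ 0.5064 -0.1289]
0.142 19 [ 0.4665 -0.1503] [ 0.5019 -0.1268]
0.145 30 [ 0.4668 -0.1666] [ 0.5077 -0.1304]
0.148 68 [ 0.4667 -0.1677] [ 0.5069 -0.1294]
0.151 7 [ 0.4835 -0.1661] [ 0.5056 -0.1264]
0.154 5 [ 0.467  -0.1658] [ 0.5038 -0.1266]
0.157 6 [ 0.4857 -0.1658] [ 0.506  -0.1262]
```

View pics/c6.png

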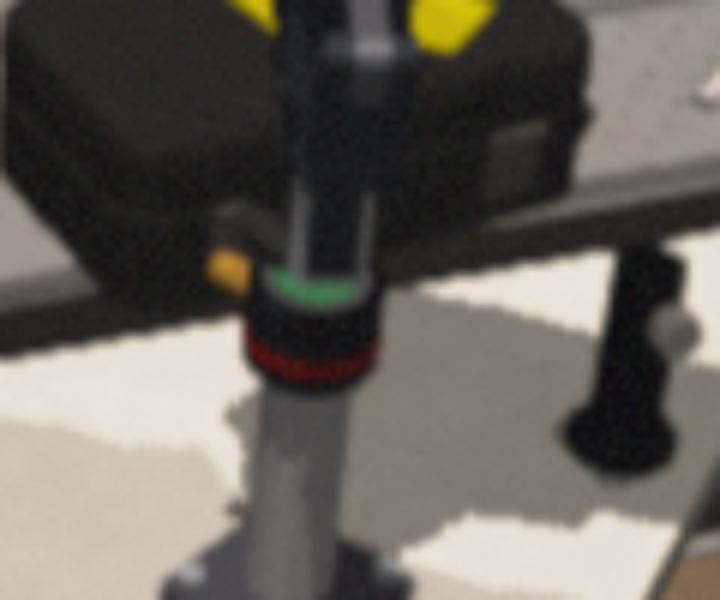

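The gap below the cap is clear. The head's x centre is 0.485 and the cap's is 0.487, and the cap underside is at about 0.140, 13–14 mm up. I'll lower it 3 mm, let it settle and hand in.

Call:
{"method": "move_arm", "body": {"plan": "-0.04 0 0.06 0;0 0 0.06 0;0 0 0 0;0 0 0 0;0 0 0 0;0 0 0 0;0 0 0 0;0 0 0 0"}}

```text
time: 20.9
tcp_pos: [0.4857, -0.1525, 0.1358]
tool_rot: [0.97, 0.241, 0.0, 0.0]
ft_force: [0.0, 0.3, -0.9]
width: 0.455
finger_force: 25.2
```

```bash
python3 -c "
from h import *
s=sensors.get_state();print(s['tcp_pos'],s['time'],s['finger_force'],abs(s['joint_velocities']).max());print(close_job())"
```

```text
[ 0.48568958 -0.15246235  0.13584481] 20.9 25.155880341189913 0.0012423446062319306
the job is handed in; nothing more can be done
None
```

I handed the job in at 20.9 s with the cap gripped (25 N) and still, about 10 mm above the detector window and centred to within about 2 mm by my measurements; `close_job` returned no verdict.

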